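# Zero and white-calibrate a colour meter with its two-sided reference holder

## Robot

A 6-joint arm with a two-finger parallel gripper is mounted at the origin on the work surface. World frame = base frame: x ahead of the robot, y to its left, z up, the work surface at z = 0. Lengths are in m, angles in rad, forces in N, time in s.
With the tool pointing down it reaches from about 0.25 to 0.725 m from the base axis. Payload 4 kg.
Tool frame: the origin (TCP) lies where the fingers leave the gripper's body, on its centre line; the fingertips stand 73 mm ahead of it and the grasp point (between the pads) lies 54 mm ahead of it (bot.tips_ahead is the z of the fingertips in the tool frame, in m); z points along the fingers, y is the direction in which the jaws open and shut (so a half turn about z gives the same grasp; the last joint's range is limited). The gripper opens to 85 mm and grips with 20 to 120 N. Pads are 22 mm wide; open, the fingers measure 114 mm over their backs; the gripper's body (76 mm by 85 mm) begins 54 mm behind the grasp point. The pads swing forward as they close: fully open they stand 13 mm farther back than shut.
Start: joints at [-1.322, 0.241, 0.005, 1.335, 0, 1.571], TCP at [0.123, -0.485, 0.304] pointing down, gripper open.
Joint ranges: [-2.72, 2.72], [-1.05, 1.87], [-1.09, 1.28], [-1.99, 2.15], [-1.42, 1.44], [-3.14, 3.14]. Speed limits (rad/s): [2.79, 2.79, 3.14, 3.14, 3.14, 3.14].

## Interface

Orientations are given as a unit quaternion [x, y, z, w].
In Python, from workcell import readout, camera, get_calibration, order, bot gives the robot as it stands.
- The arm moves only by the tool send_rows, never from a script. Its argument "moves" is a list of rows, each a list of 3 entries, a list of its own where there are three numbers: the shift along the tool's x, y, z in mm, then the turn, a rotation vector about the tool's x, y, z in rad, then the finger opening in mm, from 0 to 85.4. In form: [[[dx, dy, dz], [ax, ay, az], grip], ...]. A call has 1 to 12 rows; each row is the pose to reach, as a shift and turn from the pose measured when the call began, along the tool's axes at that moment; what a row does not reach only later rows make up. A row lasts 1/12 s, in which the tool goes at most 41.7 mm and 7.16 degrees, less where a joint would pass 70% of its speed; a pose out of reach is approached as far as the arm can. A call with a gripper value outside its range is refused whole. The fingers move at their own pace and stop on an object; the grip force is fixed at half the most. Time passes only in rows, so rows that repeat a pose let the fingers close. It gives the time, the measured TCP pose, the force and the opening at its end, in the units of the state.
- readout.get_obs(): the state, without advancing time (a new reading comes with each control period).
- camera(name): name is "scene" or "top" or "wrist"; returns the picture (384x512x3 uint8, red, green, blue); there is no depth.
- get_calibration(name): a dict with "fx", "fy", "cx", "cy" (pixels), "R" (3x3) and "t" (3): a world point X has camera coordinates R X + t. Camera axes: x right, y down, z forward; pixel columns grow to the right and rows downward; lengths in m; the calibration is good to about 2 mm. A picture is of the moment at which its call begins: read the wrist's pose just before it. get_calibration takes no time and is no camera call; for the wrist camera it gives the pose at the moment of the call.
- order.job_done(): hands the job in, once; it reports no verdict.
The state is a dict: "clock": time; "joint_pos": joint angles; "joint_vel": joint speeds; "tau": joint torques, N m; "eef_pos": TCP position; "tool_rot": TCP orientation; "ft_force": force on the tool from outside, world axes, zero at the start; "ft_torque": the same for the moment, N m; "grip_width": finger opening in m.
Only numpy, scipy, OpenCV 4.12 (cv2) and the standard library are available. Lean on these libraries where they do the work, as an engineer would, in place of code of your own. Each camera call takes 0.05 s, during which the arm holds its last target. There are 200 camera calls.

## Task

Calibrate the colour meter: slide the reference holder's foot under the guide lip with the dark recess facing the aperture, press it fully home against the sprung stop and keep it there for two seconds for the zero reading. Then draw it out, turn it round, and push it fully home again with the white tile facing the aperture. Finish while still holding it pressed home there (the stop springs back if let go), and leave the other things on the bench alone.

Things in the scene. Friction and masses are not known exactly. Their poses are not given: they have to be found in the camera images.
- holder: The two-sided reference holder, loose, about 0.2 kg, standing upright on the bench. Aluminium foot 60 x 26 mm, 6 mm thick; on it a plate 60 mm long, 14 mm thick, up to 68 mm height, then the grip post, all centred. Origin: centre of the foot's underside; x along the 60 mm length, z up. White tile on the +y face, dark recess on the -y face. Either end may go in first.
- grip (a point): Middle of the holder's grip post: a ribbed black square post, 22 x 22 mm (sides along the holder's x and y), from 68 to 110 mm above the holder's underside; this point is at 92 mm
- tile_face (a point): Centre of the flat round white tile on the holder's +y face, 37 mm above its underside
- recess_face (a point): Centre of the mouth of the open round dark recess (34 mm wide, 9 mm deep light trap) on the holder's -y face, 37 mm above its underside
- meter: Colour meter, white bench instrument, does not move. Origin: at bench height on the centreline of its guide, under the aperture; +x is the way the holder is pushed home, -y points to the measuring head and console, z up. The holder is home when its middle is at x = 0 and its length along x. Head (y = -9.5 to -85 mm) 70 mm high; console (y = -85 to -270 mm, x = -55 to 95 mm) 107 mm high.
- sill (a point): Point on the top of the meter's flat aluminium sill, at meter x = -115 mm, y = 0, 12 mm above the bench: the free loading place before the guide. The sill is 60 mm wide, from x = -150 to +56 mm. With its middle here the holder can be set down or lifted; it goes in and comes out only by sliding along x from here.
- mouth (a point): Entrance of the guide on the sill, meter x = -45 mm, y = 0. From here to the stop the foot's channel is 30 mm wide, roofed on both sides (lip on +y, head on -y) at 9.5 mm above the sill; the throat for the 14 mm plate is 19 mm wide. The lip's top is 15.5 mm above the sill. Before it, from x = -77 mm, flared cheeks 9.5 mm high narrow the way from 47 to 30 mm.
- aperture (a point): Centre of the meter's round measuring aperture, in the head's upright face that looks to meter +y, at x = 0, 48 mm above the bench: opposite the tile or recess centre of a holder standing home on the sill
- stop (a joint): Sprung stop at the closed end of the guide, a 15 mm round plunger 48 mm above the bench, pressed in along +x by the holder's leading end: 0 m = out, 0.008 m = fully in (holder home). It resists with 3 N at first, 8 N fully in, then is solid; it springs back and pushes the holder out again when let go.
- apple_red: Bystander: a red apple, 76 mm across and 74 mm tall. To be left alone. Origin: centre of its underside.
- apple_green: Bystander: a green apple, 76 mm across and 74 mm tall. To be left alone. Origin: centre of its underside.
- flask: Bystander: a conical glass flask, 80 mm across the foot and 118 mm tall. To be left alone. Origin: centre of its underside.
- reagent: Bystander: a round laboratory bottle with a blue cap, 66 mm across and 130 mm tall. To be left alone. Origin: centre of its underside.
- seed_jar: Bystander: a small round jar with a white lid, 56 mm across and 75 mm tall. To be left alone. Origin: centre of its underside.
- petri: Bystander: an open clear dish of seeds, 90 mm across and 14 mm tall. To be left alone. Origin: centre of its underside.
- spatula: Bystander: a thin steel laboratory spatula, 195 mm long and 8 mm thick, lying flat. To be left alone. Origin: the middle of its round rod, on the underside.
Not all that is in view belongs to the job. Of the things like the holder, leave any that is orange; of the rest the larger one is meant.

How it is judged:
On the way, in this order (a step that is already met when the one before it is completed fails the run):
1. the holder is pressed home with the recess facing the aperture, for the zero reading (value of joint stop above 0.006 m and distance between recess_face and aperture below 0.009 m and angle between holder's own z axis and vertical below 0.12 rad), for 1.5 s.
2. the holder is drawn out, turned round and pressed home with the white tile facing the aperture (value of joint stop above 0.006 m and distance between tile_face and aperture below 0.009 m and angle between holder's own z axis and vertical below 0.12 rad), for 0.2 s.
At the end, for the whole second after the job is handed in: The holder is in the guide, upright within 7 degrees, white tile facing the aperture with its centre within 9 mm of the aperture's; the stop is in by more than 6 of its 8 mm; the fingers still hold or press the holder (over 1 N), it bears on the meter with over 3 N, and it is at rest (all of step 2 and contact force between the fingers and holder above 1 N and contact force between holder and meter above 3 N and linear speed of holder below 0.02 m/s); the arm keeps its last pose, push and grip.
It fails at once if a bystander is displaced by more than 30 mm (distance of any of apple_red, apple_green, flask, reagent, seed_jar, petri, spatula from where it was at the start of the episode above 0.03 m).
It also fails if it takes over 72 s, if anything falls off the work surface, if the arm or the gripper's body presses on something with over 40 N, if the wrist force passes 120 N, or if a joint passes its speed limit or range.

## Working session

There is one attempt and no reset: what is moved stays moved. The work goes in short steps, Python scripts to look and compute and a tool call to move; the robot and the scene stay as the last step left them, time stands still between calls to the robot, and variables do not carry over. Pictures are saved under pics/ and viewed, about 8 in all and at most 12, crops included, and the job is handed in when it is done.

Besides the shell and the picture viewer there is one more tool, called after "Request:" as name(argument=value, ...), one argument or row to a line, values as JSON. send_rows: Moves the arm, as the interface text tells. Its arguments: {"type":"object","properties":{"moves":{"type":"array","items":{"type":"array"}}},"required":["moves"]}

```bash
mkdir -p pics; ls; python3 - <<'E'
from workcell import readout,camera,get_calibration
import cv2,numpy as np
o=readout.get_obs();print(o['clock'],o['eef_pos'],o['tool_rot'],o['grip_width'])
for n in('scene','top'):
    c=get_calibration(n);print(n,{k:np.round(v,4).tolist() for k,v in c.items()})
    im=camera(n)[:,:,::-1];cv2.imwrite(f'pics/{n}0.png',im)
a=cv2.imread('pics/top0.png');cv2.imwrite('pics/top0b.png',cv2.resize(a,(768,576),interpolation=cv2.INTER_CUBIC))
a=cv2.imread('pics/scene0.png');cv2.imwrite('pics/scene0b.png',cv2.resize(a,(768,576),interpolation=cv2.INTER_CUBIC))
E
```

```text
pics
0.0 [ 0.12298898 -0.48415843  0.30303215] [ 9.92271828e-01  1.24078942e-01 -1.45561046e-04 -1.00741174e-03] 0.08506522470375692
scene {'fx': 385.9102, 'fy': 385.9102, 'cx': 251.1627, 'cy': 195.6045, 'R': [[-0.7668, 0.6419, 0.0054], [0.4279, 0.5175, -0.741], [-0.4785, -0.5659, -0.6714]], 't': [0.3962, -0.2268, 1.406]}
top {'fx': 385.4519, 'fy': 385.4519, 'cx': 258.5406, 'cy': 197.0378, 'R': [[0.0147, -0.9998, 0.0109], [-0.9941, -0.0158, -0.1069], [0.107, -0.0093, -0.9942]], 't': [0.0578, 0.5807, 1.1415]}
```

View pics/top0b.png

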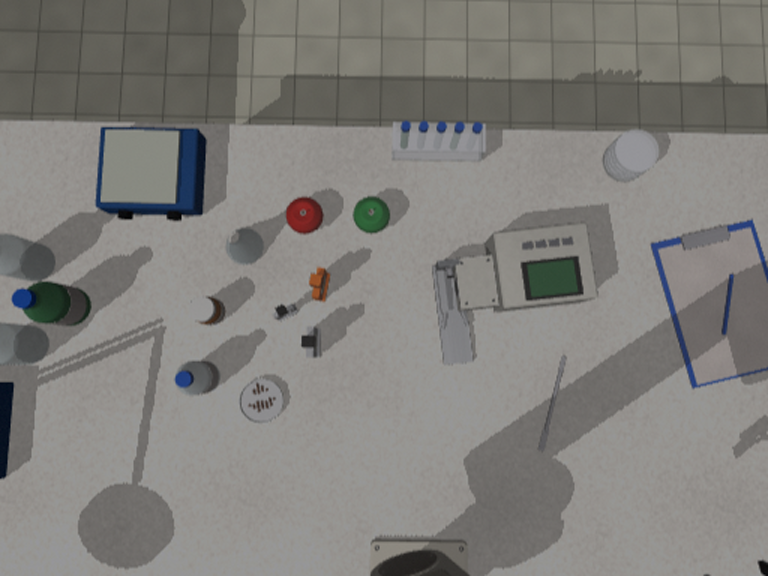

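View pics/scene0b.png

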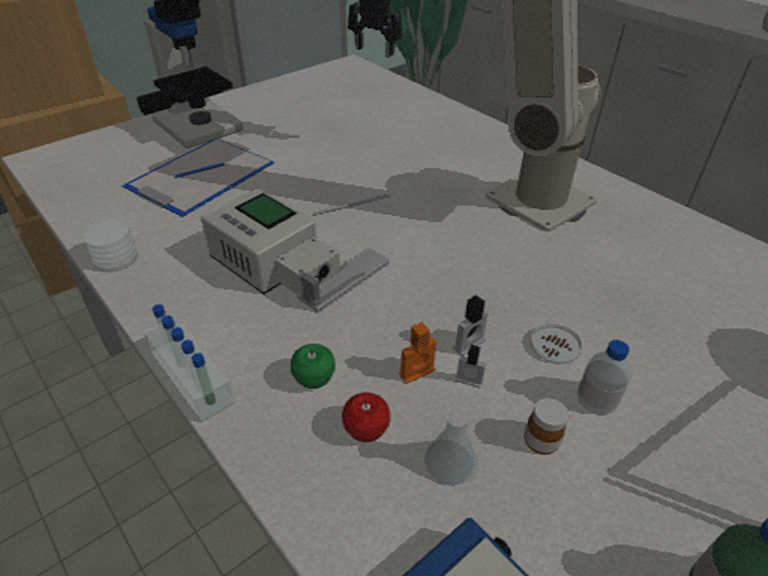

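The top view shows the grey holder meant at about (311,341) in the enlarged picture. The small decoy is at (285,310) and the orange one at (319,284). The sill runs from (455,360) up to the guide at (445,270), with the head and console on the right. The scene view shows the same layout, with the holder at about (472,325).

```bash
cat > h.py <<'E'
import numpy as np,cv2
from workcell import readout,camera,get_calibration
def ray(n,uv,z,c=None):
    c=c or get_calibration(n);R=np.array(c['R']);t=np.array(c['t'])
    C=-R.T@t;d=R.T@np.array([(uv[0]-c['cx'])/c['fx'],(uv[1]-c['cy'])/c['fy'],1])
    return C+d*(z-C[2])/d[2]
def proj(n,X,c=None):
    c=c or get_calibration(n);p=np.array(c['R'])@X+np.array(c['t'])
    return np.array([c['fx']*p[0]/p[2]+c['cx'],c['fy']*p[1]/p[2]+c['cy']])
E
python3 - <<'E'
import cv2,numpy as np
from h import *
t=cv2.imread('pics/top0.png');s=cv2.imread('pics/scene0.png')
A=cv2.resize(t[195:255,170:230],(360,360),interpolation=cv2.INTER_CUBIC)      # x6, origin 170,195
B=cv2.resize(t[165:250,280:340],(423,600),interpolation=cv2.INTER_CUBIC)      # x7.06
C=cv2.resize(s[190:260,290:330],(137,240),interpolation=cv2.INTER_CUBIC)
D=cv2.resize(s[190:260,265:330],(360,240),interpolation=cv2.INTER_CUBIC)
m=np.zeros((600,783,3),np.uint8);m[:360,:360]=A;m[360:,:360]=cv2.resize(D,(360,240));m[:,360:]=B
cv2.imwrite('pics/m1.png',m)
for nm,uv,z in(('grip',(307/1.5,341/1.5),.11),('sill end',(457/1.5,362/1.5),.012),('small',(285/1.5,308/1.5),.05),('orange',(319/1.5,284/1.5),.05),('petri',(262/1.5,400/1.5),.01),('jar',(208/1.5,309/1.5),.07)):
    print(nm,ray('top',uv,z).round(3))
E
```

```text
grip [0.483 0.217 0.11 ]
sill end [ 0.448 -0.077  0.012]
small [0.55  0.271 0.05 ]
orange [0.599 0.205 0.05 ]
petri [0.366 0.317 0.01 ]
jar [0.544 0.417 0.07 ]
```

View pics/m1.png

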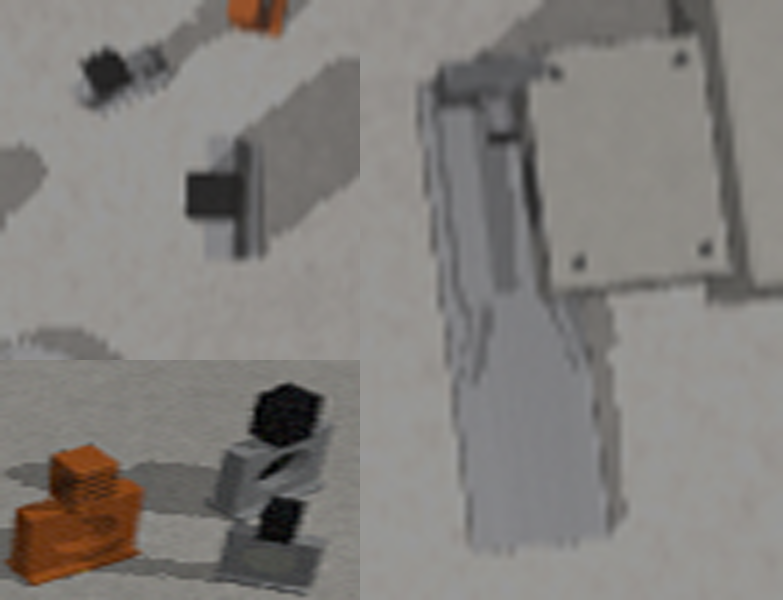

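The crop of the top view shows the sill's front corners at mosaic (470,545) and (610,535), and the guide runs up the picture, close to world +x. The scene crop shows a dark crescent on the holder's +y face, so the recess probably faces world +y; I'll check with the wrist camera.

```bash
cat >> h.py <<'E'
from scipy.spatial.transform import Rotation as Ro
def plan(xyz,yaw):
    """world TCP target and yaw of tool x (tool down) -> shift mm, rotvec in the present tool frame"""
    o=readout.get_obs();T=Ro.from_quat(o['tool_rot']);p=np.array(o['eef_pos'])
    G=Ro.from_euler('z',yaw)*Ro.from_euler('x',np.pi)
    print('shift',(T.inv().apply(np.array(xyz)-p)*1000).round(1),'rot',(T.inv()*G).as_rotvec().round(4),'t',round(o['clock'],2),'j',np.round(o['joint_pos'],3))
E
python3 - <<'E'
from h import *
q=lambda x,y:((x-360)/7.06+280,y/7.06+165)
a=ray('top',q(470,545),.012);b=ray('top',q(610,535),.012)
print(a.round(4),b.round(4),np.degrees(np.arctan2(*(a-b)[:2])), np.linalg.norm(a-b))
y=-np.arctan2(*(a-b)[:2]);m=(a+b)/2
for X in((-.115,0),(0,0)): print(X,(m[:2]+np.array([np.cos(y),np.sin(y)])*(X[0]+.150)).round(4))
g=lambda x,y:(x/6+170,y/6+195)
for n,p,z in(('plate top ends',(220,137),.068),('',(220,258),.068),('post',(213,195),.11)):print(n,ray('top',g(*p),z).round(4))
c=get_calibration('wrist');o=readout.get_obs();T=Ro.from_quat(o['tool_rot'])
R=np.array(c['R']);C=-R.T@np.array(c['t']);print('cam in tool',T.inv().apply(C-o['eef_pos']).round(4),'axes (rows in tool)',(R@T.as_matrix()).round(3),c['fx'])
plan([.40,-.08,.33],np.pi/2)
E
```

```text
[ 0.4448 -0.0487  0.012 ] [ 0.45   -0.1094  0.012 ] -4.888148624037123 0.06090702677233519
(-0.115, 0) [ 0.4822 -0.0761]
(0, 0) [ 0.5968 -0.0663]
plate top ends [0.5122 0.2177 0.068 ]
 [0.4536 0.216  0.068 ]
post [0.4828 0.215  0.11  ]
cam in tool [ 0.0665 -0.0021 -0.0699] axes (rows in tool) [[-0.     1.     0.   ]
 [-0.963  0.    -0.268]
 [-0.268 -0.     0.963]] 289.18956911724973
shift [ 368.  -323.6  -26.3] rot [-1.600e-03 -1.300e-03 -1.322e+00] t 0.1 j [-1.322  0.241  0.004  1.335 -0.     1.571]
```

Request:
send_rows(
  moves=[
    [[482,-284,0],[0,0,-1.322],85],
    [[482,-284,0],[0,0,-1.322],85],
    [[482,-284,0],[0,0,-1.322],85],
    [[482,-284,0],[0,0,-1.322],85],
    [[482,-284,0],[0,0,-1.322],85],
    [[482,-284,0],[0,0,-1.322],85],
    [[482,-284,0],[0,0,-1.322],85],
    [[482,-284,0],[0,0,-1.322],85],
    [[482,-284,0],[0,0,-1.322],85],
    [[482,-284,0],[0,0,-1.322],85],
    [[482,-284,0],[0,0,-1.322],85],
    [[482,-284,0],[0,0,-1.322],85],
  ],
)

```text
clock: 1.1
eef_pos: [0.4788, -0.1304, 0.3034]
tool_rot: [0.706, 0.708, 0.0, -0.001]
ft_force: [1.2, -0.4, 0.8]
grip_width: 0.0852
```

```bash
python3 - <<'E'
from h import *
plan([.52,-.09,.30],np.pi/2)
E
```

```text
shift [40.2 41.3  3.4] rot [-0.0011 -0.0018  0.0029] t 1.1 j [-2.660e-01  2.340e-01 -5.000e-03  1.333e+00  1.000e-03  1.301e+00]
```

Request:
send_rows(
  moves=[
    [[40,41,3],[0,0,0],85],
    [[40,41,3],[0,0,0],85],
    [[40,41,3],[0,0,0],85],
  ],
)

```text
clock: 1.35
eef_pos: [0.5219, -0.087, 0.299]
tool_rot: [0.704, 0.71, 0.0, -0.002]
ft_force: [0.6, -0.3, -0.3]
grip_width: 0.085
```

```bash
python3 - <<'E'
from h import *
import json
c=get_calibration('wrist');im=camera('wrist')[:,:,::-1]
cv2.imwrite('pics/w1.png',im);json.dump({k:np.array(v).tolist() for k,v in c.items()},open('w1.json','w'))
cv2.imwrite('pics/w1b.png',cv2.resize(im,(768,576),interpolation=cv2.INTER_CUBIC))
plan([.483,.21,.30],np.pi/2)
E
```

```text
shift [ 2.988e+02 -3.550e+01 -1.000e-01] rot [-0.0031 -0.002   0.0066] t 1.4 j [-1.690e-01  3.000e-01  7.300e-02  1.347e+00  1.000e-03  1.395e+00]
```

View pics/w1b.png

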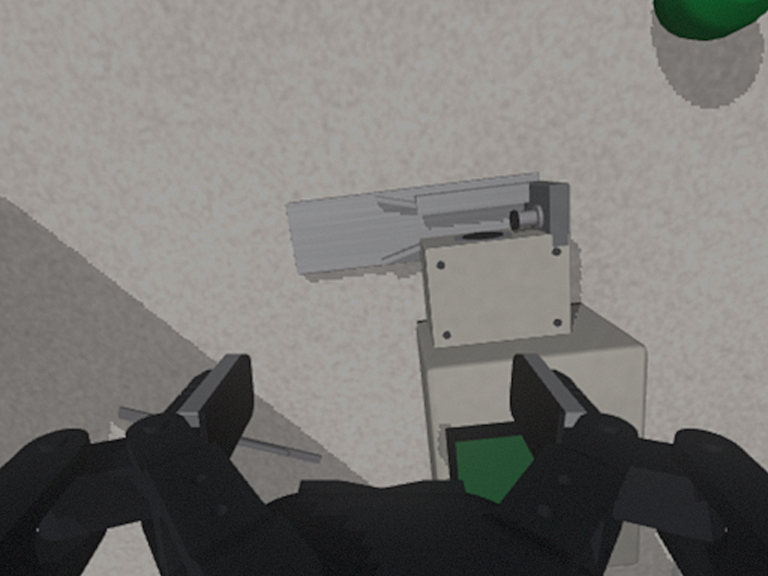

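The wrist view shows the sill's front edge from (288,203) to (301,274), its +y edge running to (415,188), the head's top edge from (421,241) to (556,233), the plunger at (520,218) and the aperture at (482,236).

```bash
cat >> h.py <<'E'
def edge(g,p,q,w=4,n=40):
    """refine line p-q (px) on gray float image: strongest gradient across, robust fit -> two points"""
    p,q=np.array(p,float),np.array(q,float);d=(q-p)/np.linalg.norm(q-p);nn=np.array([-d[1],d[0]])
    s=np.linspace(-w,w,8*w+1);P=[]
    for f in np.linspace(.06,.94,n):
        b=p+f*(q-p);L=b+s[:,None]*nn
        v=cv2.remap(g,L[:,0].astype(np.float32)[None],L[:,1].astype(np.float32)[None],cv2.INTER_LINEAR)[0]
        gr=abs(np.gradient(cv2.GaussianBlur(v[None],(0,0),2)[0]));P.append(b+s[gr.argmax()]*nn)
    vx,vy,x,y=cv2.fitLine(np.array(P,np.float32),cv2.DIST_HUBER,0,.01,.01).ravel()
    r=np.abs((np.array(P)-[x,y])@[-vy,vx]);a=np.array([x,y]);v=np.array([vx,vy])
    return a+v*((p-a)@v),a+v*((q-a)@v),np.median(r)
E
python3 - <<'E'
from h import *
import json
c=json.load(open('w1.json'));g=cv2.cvtColor(cv2.imread('pics/w1.png'),cv2.COLOR_BGR2GRAY).astype(np.float32)
def E(n,p,q,z):
    a,b,r=edge(g,np.array(p)/1.5,np.array(q)/1.5,3);A,B=ray('w',a,z,c),ray('w',b,z,c)
    d=B-A;print(n,A.round(4),B.round(4),'ang',np.degrees(np.arctan2(d[1],d[0])).round(2),'len',np.linalg.norm(d).round(4),'res',r.round(2));return A,B
F=E('front',(301,274),(288,203),.012)
S=E('side',(288,203),(415,188),.012)
H=E('head',(421,241),(548,233),.07)
E('headfront',(432,348),(421,241),.07)
# corner intersection
def X(L,M):
    t=np.linalg.solve(np.c_[(L[1]-L[0])[:2],-(M[1]-M[0])[:2]],(M[0]-L[0])[:2]);return L[0][:2]+t[0]*(L[1]-L[0])[:2]
k=X(F,S)
for deg in(4.5,5,5.5):
    y=np.radians(deg);ex=np.array([np.cos(y),np.sin(y)]);ey=np.array([-ex[1],ex[0]])
    o=k+.15*ex-.03*ey
    print(deg,'origin',o.round(4),'head edge y in meter',[( (h[:2]-o)@ey).round(4) for h in H],'fr',[((f[:2]-o)@ex).round(4) for f in F],
     'aperture px',(1.5*proj('w',np.r_[o-.0095*ey,.048],c)).round(0))
E
```

```text
front [ 0.4488 -0.1058  0.012 ] [ 0.4407 -0.0466  0.012 ] ang 97.77 len 0.0598 res 0.06
side [ 0.4434 -0.0448  0.012 ] [ 0.5459 -0.0316  0.012 ] ang 7.32 len 0.1033 res 0.15
head [ 0.547  -0.0643  0.07  ] [ 0.6349 -0.0633  0.07  ] ang 0.63 len 0.0879 res 0.94
headfront [ 0.5595 -0.1466  0.07  ] [ 0.5478 -0.0666  0.07  ] ang 98.31 len 0.0808 res 0.72
4.5 origin [ 0.5924 -0.0633] head edge y in meter [np.float64(0.0026), np.float64(-0.0034)] fr [np.float64(-0.1465), np.float64(-0.1499)] aperture px [480. 245.]
5 origin [ 0.5925 -0.062 ] head edge y in meter [np.float64(0.0017), np.float64(-0.005)] fr [np.float64(-0.147), np.float64(-0.1499)] aperture px [480. 243.]
5.5 origin [ 0.5927 -0.0606] head edge y in meter [np.float64(0.0007), np.float64(-0.0067)] fr [np.float64(-0.1476), np.float64(-0.1499)] aperture px [481. 241.]
```

Request:
send_rows(
  moves=[
    [[270,-35,0],[0,0,0],85],
    [[270,-35,0],[0,0,0],85],
    [[270,-35,0],[0,0,0],85],
    [[270,-35,0],[0,0,0],85],
    [[270,-35,0],[0,0,0],85],
    [[270,-35,0],[0,0,0],85],
    [[270,-35,0],[0,0,0],85],
    [[270,-35,0],[0,0,0],85],
    [[270,-35,0],[0,0,0],85],
    [[270,-35,0],[0,0,0],85],
  ],
)

```text
clock: 2.23
eef_pos: [0.4834, 0.1799, 0.2997]
tool_rot: [0.705, 0.709, -0.001, -0.002]
ft_force: [-0.2, -0.7, -0.9]
grip_width: 0.0849
```

```bash
python3 - <<'E'
from h import *
import json
c=get_calibration('wrist');im=camera('wrist')[:,:,::-1]
cv2.imwrite('pics/w2.png',im);json.dump({k:np.array(v).tolist() for k,v in c.items()},open('w2.json','w'))
cv2.imwrite('pics/w2b.png',cv2.resize(im,(768,576),interpolation=cv2.INTER_CUBIC))
plan([.483,.215,.25],np.pi/2)
E
```

```text
shift [35.3 -0.2 49.8] rot [-0.0036 -0.0013  0.0045] t 2.28 j [0.354 0.276 0.041 1.339 0.002 1.921]
```

View pics/w2b.png

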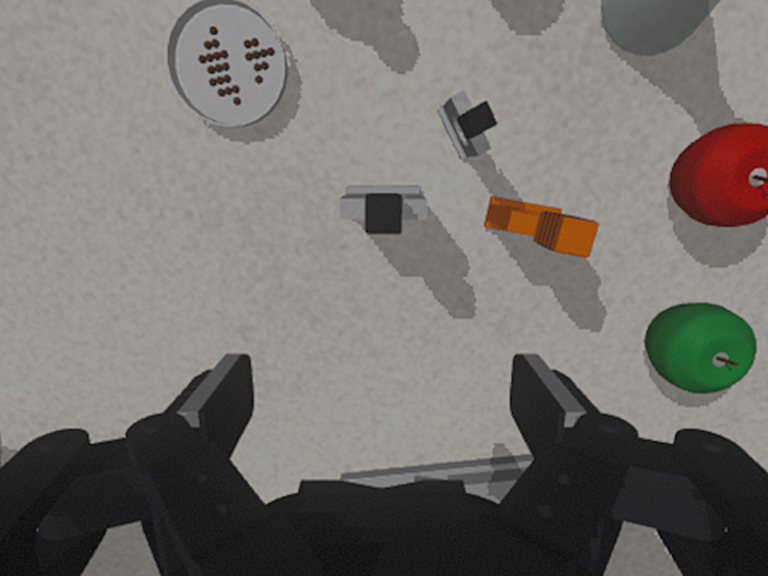

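The wrist view shows the holder's post at (365–402,194–233), its plate from x = 340 to 426, and its foot strip at y ≈ 190. The small decoy is at (468,122) and the orange one at (543,225). The sides aren't readable, so I'll zoom the scene picture and measure numerically.

```bash
python3 - <<'E'
from h import *
import json
s=cv2.imread('pics/scene0.png')
cv2.imwrite('pics/s1.png',cv2.resize(s[195:242,295:335],(480,564),interpolation=cv2.INTER_CUBIC))
c=json.load(open('w2.json'));g=cv2.cvtColor(cv2.imread('pics/w2.png'),cv2.COLOR_BGR2GRAY).astype(np.float32)
def E(n,p,q,z,w=3):
    a,b,r=edge(g,np.array(p)/1.5,np.array(q)/1.5,w);A,B=ray('w',a,z,c),ray('w',b,z,c)
    d=B-A;print(n,A.round(4),B.round(4),'ang',np.degrees(np.arctan2(d[1],d[0])).round(2),'len',np.linalg.norm(d).round(4),'res',r.round(2));return A,B
E('post -y top edge',(365,234),(402,234),.11)
E('post -x top edge',(365,232),(365,205),.11,2)
E('post +x top edge',(402,232),(402,205),.11,2)
E('foot +y edge',(347,186),(420,186),.006)
E('plate -x end',(340,198),(340,215),.068,2)
E('plate +x end',(426,198),(426,215),.068,2)
E('plate -y edge',(341,218),(363,218),.068,2)
c=json.load(open('w1.json'));g=cv2.cvtColor(cv2.imread('pics/w1.png'),cv2.COLOR_BGR2GRAY).astype(np.float32)
print('--meter')
E('head+y',(440,240),(470,238),.07,2);E('head+y',(500,236),(550,233),.07,2)
E('head -y',(440,346),(570,331),.07,2)
E('lip',(425,196),(530,183),.0275,2);E('side2',(288,203),(375,193),.012,2)
E('outer',(420,187),(530,174),.0275,2)
cc=get_calibration('scene')
for y,n in((.222,'+y face'),(.208,'-y')): print(n,(np.array(proj('scene',[.483,y,.037]))).round(1))
E
```

```text
post -y top edge [0.4709 0.2106 0.11  ] [0.4932 0.2108 0.11  ] ang 0.35 len 0.0222 res 0.0
post -x top edge [0.4707 0.2114 0.11  ] [0.4708 0.2274 0.11  ] ang 89.73 len 0.016 res 0.0
post +x top edge [0.4924 0.2115 0.11  ] [0.4925 0.2275 0.11  ] ang 89.58 len 0.016 res 0.07
foot +y edge [0.4521 0.2353 0.006 ] [0.5117 0.2357 0.006 ] ang 0.38 len 0.0596 res 0.03
plate -x end [0.4518 0.2285 0.068 ] [0.4514 0.217  0.068 ] ang -91.93 len 0.0115 res 0.04
plate +x end [0.5115 0.2288 0.068 ] [0.5119 0.2173 0.068 ] ang -88.13 len 0.0115 res 0.25
plate -y edge [0.4527 0.2146 0.068 ] [0.4679 0.2147 0.068 ] ang 0.24 len 0.0152 res 0.22
--meter
head+y [ 0.5603 -0.0666  0.07  ] [ 0.581  -0.0647  0.07  ] ang 5.26 len 0.0208 res 0.28
head+y [ 0.6019 -0.0642  0.07  ] [ 0.6361 -0.061   0.07  ] ang 5.25 len 0.0344 res 0.14
head -y [ 0.5638 -0.1456  0.07  ] [ 0.6589 -0.1333  0.07  ] ang 7.39 len 0.0959 res 0.19
lip [ 0.5529 -0.0384  0.0275] [ 0.6329 -0.0279  0.0275] ang 7.47 len 0.0807 res 0.04
side2 [ 0.4434 -0.0447  0.012 ] [ 0.5139 -0.036   0.012 ] ang 7.0 len 0.071 res 0.05
outer [ 0.5486 -0.0305  0.0275] [ 0.632  -0.0201  0.0275] ang 7.08 len 0.084 res 0.0
+y face [314.7 221. ]
-y [310.8 218.1]
```

View pics/s1.png

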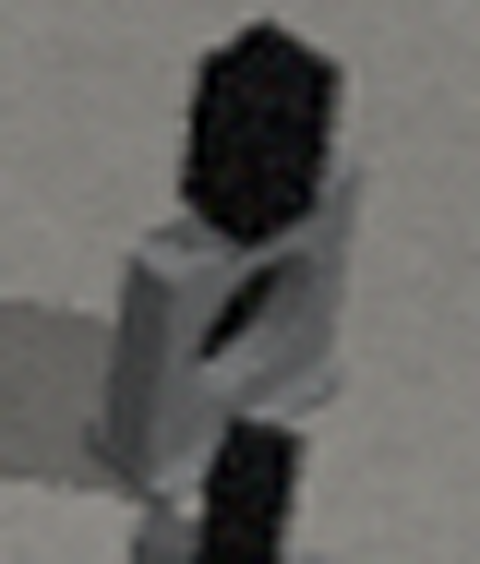

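The zoom shows a dark cavity at (240,310) with its lower inner wall lit, on the holder's +y face. So the recess faces world +y and the tile faces −y, and the holder needs a half turn for the first push. The meter's yaw is about 7.3° with its origin near (0.593,−0.056). The holder is at (0.4817,0.2218), so I'll grasp it with the jaws along its length.

Request:
send_rows(
  moves=[
    [[42,-1.5,40],[-0.003,-0.001,0],85],
    [[42,-1.5,80],[-0.003,-0.001,0],85],
    [[42,-1.5,110],[-0.003,-0.001,0],85],
    [[42,-1.5,140],[-0.003,-0.001,0],85],
    [[42,-1.5,151],[-0.003,-0.001,0],85],
    [[42,-1.5,151],[-0.003,-0.001,0],85],
    [[42,-1.5,151],[-0.003,-0.001,0],85],
    [[42,-1.5,151],[-0.003,-0.001,0],85],
  ],
)

```text
clock: 2.95
eef_pos: [0.4827, 0.2211, 0.1503]
tool_rot: [0.706, 0.708, 0.001, 0.0]
ft_force: [-0.1, 0.6, 0.4]
grip_width: 0.0849
```

```bash
python3 - <<'E'
from h import *
plan([.4817,.2215,.148],np.radians(90.3))
print(readout.get_obs()['ft_force'])
E
```

```text
shift [ 0.4 -1.   2.3] rot [ 0.0018 -0.0012 -0.0027] t 2.95 j [ 0.429  0.416 -0.169  0.984  0.     1.998]
[-0.08356577  0.61548302  0.4030196 ]
```

Request:
send_rows(
  moves=[
    [[0,-1,2.5],[0.002,-0.001,-0.003],60],
    [[0,-1,2.5],[0.002,-0.001,-0.003],40],
    [[0,-1,2.5],[0.002,-0.001,-0.003],10],
    [[0,-1,2.5],[0.002,-0.001,-0.003],10],
    [[0,-1,2.5],[0.002,-0.001,-0.003],10],
    [[0,-1,2.5],[0.002,-0.001,-0.003],10],
    [[0,-1,2.5],[0.002,-0.001,-0.003],10],
    [[0,-1,2.5],[0.002,-0.001,-0.003],10],
    [[0,-1,2.5],[0.002,-0.001,-0.003],10],
    [[0,-1,2.5],[0.002,-0.001,-0.003],10],
  ],
)

```text
clock: 3.78
eef_pos: [0.482, 0.2212, 0.1482]
tool_rot: [0.705, 0.709, 0.0, 0.0]
ft_force: [0.3, 0.8, 4.3]
grip_width: 0.0209
```

```bash
python3 - <<'E'
from h import *
o=readout.get_obs();print(o['eef_pos'],o['ft_force'],o['ft_torque'])
# meter frame
y=np.radians(7.3);O=np.array([.593,-.0557]);R=np.array([[np.cos(y),-np.sin(y)],[np.sin(y),np.cos(y)]])
for mx in(-.115,-.045,0,.008):print(mx,(O+R@[mx,0]).round(4))
plan([.4817,.2215,.23],np.radians(90.3))
E
```

```text
[0.4819745  0.2212481  0.14819108] [0.31461247 0.8401228  4.28426466] [-0.03936465  0.05237121 -0.05545194]
-0.115 [ 0.4789 -0.0703]
-0.045 [ 0.5484 -0.0614]
0 [ 0.593  -0.0557]
0.008 [ 0.6009 -0.0547]
shift [  0.3  -0.2 -81.8] rot [ 0.0006 -0.0006  0.0003] t 3.78 j [ 0.43   0.418 -0.172  0.98   0.     1.996]
```

Request:
send_rows(
  moves=[
    [[0,0,-35],[0,0,0],10],
    [[0,0,-70],[0,0,0],10],
    [[0,0,-105],[0,0,0],10],
    [[-30,0,-110],[0,0,-0.12],10],
    [[-65,0,-110],[0,0,-0.24],10],
    [[-100,-1,-110],[0,0,-0.36],10],
    [[-135,-1,-110],[0,0,-0.48],10],
    [[-170,-2,-110],[0,0,-0.6],10],
    [[-205,-2,-110],[0,0,-0.72],10],
    [[-240,-3,-110],[0,0,-0.84],10],
    [[-270,-3,-110],[0,0,-0.96],10],
    [[-291,-3,-110],[0,0,-1.08],10],
  ],
)

```text
clock: 4.78
eef_pos: [0.4794, -0.0722, 0.257]
tool_rot: [0.251, 0.968, -0.0, -0.001]
ft_force: [0.5, -0.5, -1.9]
grip_width: 0.021
```

```bash
python3 - <<'E'
from h import *
plan([.4789,-.0703,.258],np.radians(187.3+90-90))
E
```

```text
shift [ 1.4  1.4 -1. ] rot [-1.000e-04 -1.900e-03 -6.352e-01] t 4.78 j [-0.149  0.238 -0.123  1.212 -0.     0.358]
```

Request:
send_rows(
  moves=[
    [[1,1,-1],[0,0,-0.12],10],
    [[1,1,-1],[0,0,-0.24],10],
    [[1,1,-1],[0,0,-0.36],10],
    [[1,1,-1],[0,0,-0.48],10],
    [[1,1,-1],[0,0,-0.6],10],
    [[1,1,-1],[0,0,-0.72],10],
    [[1,1,-1],[0,0,-0.84],10],
    [[1,1,-1],[0,0,-0.96],10],
    [[1,1,-1],[0,0,-1.08],10],
    [[1,1,-1],[0,0,-1.2],10],
    [[1,1,-1],[0,0,-1.32],10],
    [[1,1,-1],[0,0,-1.4],10],
  ],
)

```text
clock: 5.78
eef_pos: [0.4783, -0.0707, 0.2569]
tool_rot: [-0.434, 0.901, 0.001, -0.002]
ft_force: [0.6, 1.0, -2.5]
grip_width: 0.0215
```

```bash
python3 - <<'E'
from h import *
plan([.4789,-.0703,.22],np.radians(-82.7))
E
```

```text
shift [-0.8 -0.4 36.9] rot [ 4.700e-03 -5.000e-04 -8.006e-01] t 5.78 j [-0.147  0.238 -0.124  1.214  0.    -1.044]
```

Request:
send_rows(
  moves=[
    [[-1,0,10],[0.001,0,-0.12],10],
    [[-1,0,20],[0.002,0,-0.24],10],
    [[-1,0,30],[0.003,0,-0.36],10],
    [[-1,0,37],[0.004,0,-0.48],10],
    [[-1,0,37],[0.004,0,-0.6],10],
    [[-1,0,37],[0.005,0,-0.72],10],
    [[-1,0,37],[0.005,0,-0.8],10],
    [[-1,0,37],[0.005,0,-0.8],10],
    [[-1,0,37],[0.005,0,-0.8],10],
  ],
)

```text
clock: 6.53
eef_pos: [0.4782, -0.0698, 0.219]
tool_rot: [0.75, -0.662, -0.001, 0.001]
ft_force: [-0.1, 0.1, -2.0]
grip_width: 0.0213
```

```bash
python3 - <<'E'
from h import *
import json
plan([.4789,-.0703,.165],np.radians(-82.7))
c=get_calibration('wrist');im=camera('wrist')[:,:,::-1]
cv2.imwrite('pics/w3.png',im);json.dump({k:np.array(v).tolist() for k,v in c.items()},open('w3.json','w'))
ct=get_calibration('top');t=camera('top')[:,:,::-1];cv2.imwrite('pics/t3.png',t)
m=np.zeros((600,800,3),np.uint8);m[:384,:512]=im
s=camera('scene')[:,:,::-1];cv2.imwrite('pics/s3.png',s)
p=proj('scene',[.479,-.07,.1]).astype(int);print(p)
a=cv2.resize(s[p[1]-36:p[1]+36,p[0]-36:p[0]+36],(288,288),interpolation=cv2.INTER_CUBIC);m[:288,512:]=a
cv2.imwrite('pics/m3.png',m)
E
```

```text
shift [ 0.6 -0.8 54. ] rot [ 0.0018 -0.     -0.0028] t 6.53 j [-1.450e-01  2.650e-01 -1.920e-01  1.116e+00 -1.000e-03 -1.840e+00]
[245 151]
```

View pics/m3.png

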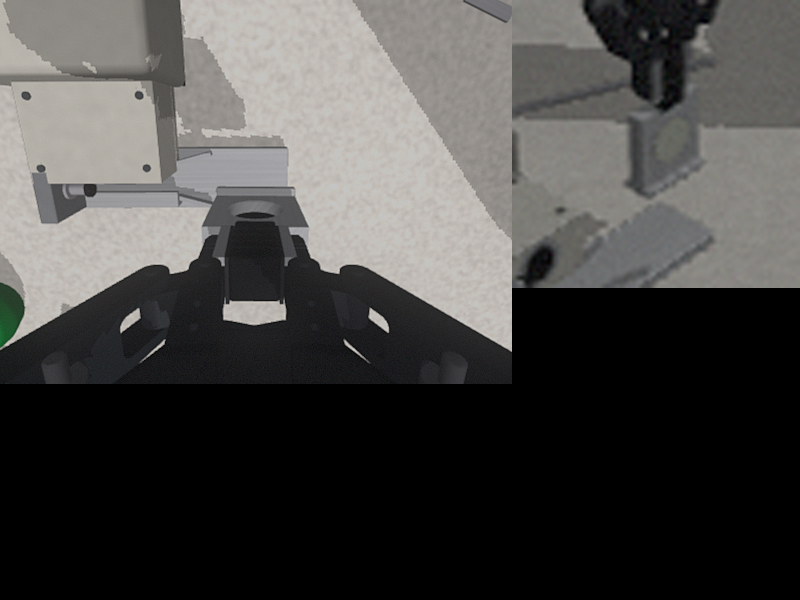

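The wrist view shows the recess (255,210) facing the head side, and the scene crop shows the pale tile facing +y. The holder is level in the grip. I'll re-measure the sill from this view: its −y edge runs from (215,149) to (287,148) and its front edge from (288,150) to (289,190).

```bash
python3 - <<'E'
from h import *
import json
c=json.load(open('w3.json'));g=cv2.cvtColor(cv2.imread('pics/w3.png'),cv2.COLOR_BGR2GRAY).astype(np.float32)
y=np.radians(7.3);O=np.array([.593,-.0557]);R=np.array([[np.cos(y),-np.sin(y)],[np.sin(y),np.cos(y)]])
def E(n,p,q,z,w=3):
    a,b,r=edge(g,p,q,w);A,B=ray('w',a,z,c),ray('w',b,z,c)
    d=B-A;print(n,a.round(1),b.round(1),'meter',((A[:2]-O)@R).round(4),((B[:2]-O)@R).round(4),'ang',np.degrees(np.arctan2(d[1],d[0])).round(2),'res',r.round(2))
E('sill -y edge',(287,148),(216,149),.012)
E('sill front',(288,150),(288,185),.012,2)
E('head +y top edge',(158,184),(50,184),.07)
E('head front top',(152,85),(160,182),.07)
E('head -y',(150,81),(15,83),.07)
h=.219-.1482
E('foot -y edge',(294,188),(217,188),h+.006)
E('plate -x end?',(308,222),(296,197),h+.068,2)
E('foot front -x',(295,188),(295,196),h+.006,2)
E('foot back',(216,188),(216,196),h+.006,2)
E('plate -y top edge',(305,227),(291,227),h+.068,3)
o=readout.get_obs();print('tcp meter',((np.array(o['eef_pos'])[:2]-O)@R).round(4))
E
```

```text
sill -y edge [287. 148.] [216.  148.3] meter [-0.1493 -0.0307] [-0.0815 -0.0306] ang 7.39 res 0.07
sill front [288.4 150. ] [286.9 185. ] meter [-0.1507 -0.0287] [-0.1502  0.0058] ang 96.55 res 0.15
head +y top edge [158. 183.] [ 50.  183.3] meter [-0.0428 -0.011 ] [ 0.0412 -0.011 ] ang 7.29 res 0.06
head front top [152.1  85. ] [161.2 181.9] meter [-0.0452 -0.0829] [-0.0454 -0.0119] ang 97.46 res 0.1
head -y [150.   80.7] [15.  81.3] meter [-0.044  -0.0858] [ 0.0517 -0.0856] ang 7.38 res 0.07
foot -y edge [294.  186.3] [217.  186.2] meter [-0.1479 -0.0098] [-0.0895 -0.01  ] ang 7.1 res 0.0
plate -x end? [306.8 222.5] [295.2 197.4] meter [-0.1468 -0.0051] [-0.1398 -0.0197] ang -57.1 res 0.05
foot front -x [295.2 188. ] [295.3 196. ] meter [-0.1489 -0.0084] [-0.1491 -0.0021] ang 99.33 res 0.0
foot back [215.3 188.1] [216.4 195.9] meter [-0.0882 -0.0085] [-0.0888 -0.0023] ang 103.37 res 0.12
plate -y top edge [305.  226.7] [291.  226.8] meter [-0.1459 -0.0026] [-0.138  -0.0026] ang 7.08 res 0.0
tcp meter [-0.1153  0.0005]
```

Request:
send_rows(
  moves=[
    [[0,-0.5,20],[0.002,0,-0.003],10],
    [[0,-0.5,40],[0.002,0,-0.003],10],
    [[0,-0.5,52],[0.002,0,-0.003],10],
    [[0,-0.5,57],[0.002,0,-0.003],10],
    [[0,-0.5,57],[0.002,0,-0.003],10],
    [[0,-0.5,57],[0.002,0,-0.003],10],
    [[0,-0.5,57],[0.002,0,-0.003],10],
  ],
)

```text
clock: 7.27
eef_pos: [0.4797, -0.0699, 0.1635]
tool_rot: [0.751, -0.66, 0.001, -0.001]
ft_force: [-0.4, -0.2, -2.1]
grip_width: 0.021
```

```bash
python3 - <<'E'
from h import *
import json
plan([.4789,-.0703,.16],np.radians(-82.7))
c=get_calibration('wrist');im=camera('wrist')[:,:,::-1]
cv2.imwrite('pics/w4.png',im);json.dump({k:np.array(v).tolist() for k,v in c.items()},open('w4.json','w'))
cv2.imwrite('pics/w4b.png',cv2.resize(im[90:320,60:380],(800,575),interpolation=cv2.INTER_CUBIC))
o=readout.get_obs();print(o['eef_pos'],o['ft_force'])
E
```

```text
shift [0.3 0.9 3.5] rot [-0.0031 -0.0008  0.0009] t 7.27 j [-0.145  0.32  -0.276  0.971  0.    -1.844]
[ 0.47972722 -0.06986988  0.16351736] [-0.3182094   0.075727   -2.51632016]
```

View pics/w4b.png

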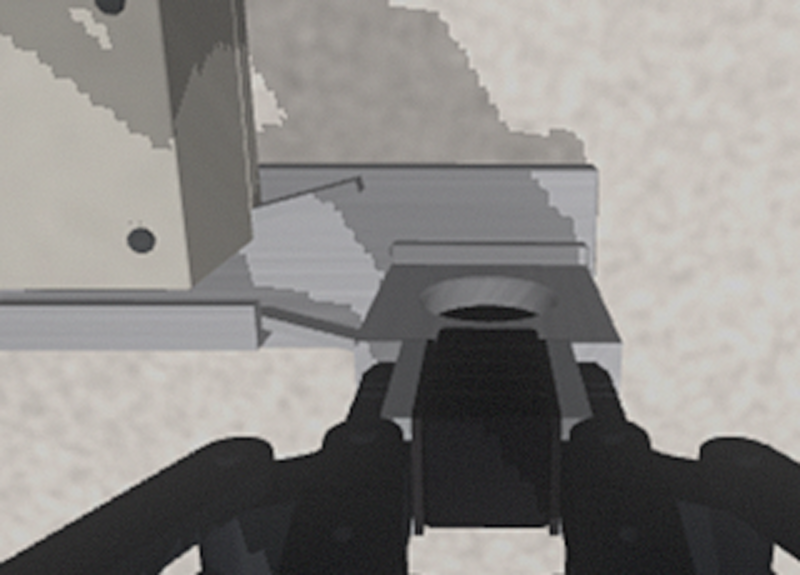

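The crop shows the foot's −y edge at (390–585,245), the sill's −y edge at y ≈ 165 and the cheeks starting at (360,180). The holder is just above the sill, so the two depths nearly match.

```bash
python3 - <<'E'
from h import *
import json
c=json.load(open('w4.json'));g=cv2.cvtColor(cv2.imread('pics/w4.png'),cv2.COLOR_BGR2GRAY).astype(np.float32)
y=np.radians(7.35);O=np.array([.593,-.0557]);R=np.array([[np.cos(y),-np.sin(y)],[np.sin(y),np.cos(y)]])
u=lambda p:(p[0]/2.5+60,p[1]/2.5+90)
def E(n,p,q,z,w=2):
    a,b,r=edge(g,u(p),u(q),w);A,B=ray('w',a,z,c),ray('w',b,z,c)
    d=B-A;print(n,a.round(1),b.round(1),'meter',((A[:2]-O)@R).round(4),((B[:2]-O)@R).round(4),'ang',np.degrees(np.arctan2(d[1],d[0])).round(2),'res',r.round(2))
h=.1635-.1482
E('sill -y edge',(590,165),(380,165),.012)
E('sill front',(596,170),(596,265),.012)
E('foot -y bottom',(585,242),(395,242),h,1)
E('foot -y top',(585,249),(395,249),h+.006,1)
E('plate/foot junction',(585,265),(395,265),h+.006,1)
E('plate -y top edge',(618,342),(600,342),h+.068)
E('head +y',(185,291),(10,291),.07)
E('recess?',(0,303),(255,303),.0275,1)
print(g[90+60*0+90:][:0], g[184:204,250].round(0))
E
```

```text
sill -y edge [296.  155.3] [212.  154.9] meter [-0.1475 -0.0324] [-0.083  -0.0327] ang 7.1 res 0.05
sill front [299.5 158. ] [297.8 196. ] meter [-0.1503 -0.0303] [-1.502e-01  1.000e-04] ang 97.3 res 0.18
foot -y bottom [294.  186.4] [218.  186.2] meter [-0.1464 -0.0086] [-0.0872 -0.0087] ang 7.23 res 0.04
foot -y top [294.  189.1] [218.  189.1] meter [-0.1457 -0.008 ] [-0.0879 -0.008 ] ang 7.38 res 0.0
plate/foot junction [294.  195.7] [218.  195.8] meter [-0.1459 -0.0028] [-0.0878 -0.0027] ang 7.38 res 0.0
plate -y top edge [307.2 226.6] [300.  226.5] meter [-0.1451 -0.0031] [-0.1411 -0.0031] ang 7.4 res 0.0
head +y [134.  205.1] [ 64.  205.2] meter [-0.044  -0.0112] [-0.0023 -0.0112] ang 7.39 res 0.0
recess? [ 60.  211.4] [162.  211.4] meter [0.0311 0.0079] [-0.0459  0.0078] ang -172.61 res 0.0
[] [128. 132. 111.  80. 115. 130. 129. 128. 126. 129. 135. 115.  86.  83.
  83.  81.  96. 113. 125. 126.]
```

The foot stands about 6.5 mm too far toward meter +y relative to the sill and lip in the same view, so the holder sits off-centre in the pads. I'll shift it and measure again.

Request:
send_rows(
  moves=[
    [[6.5,0.5,1],[-0.003,0,0],10],
    [[6.5,0.5,1],[-0.003,0,0],10],
    [[6.5,0.5,1],[-0.003,0,0],10],
    [[6.5,0.5,1],[-0.003,0,0],10],
  ],
)

```text
clock: 7.65
eef_pos: [0.4802, -0.0766, 0.1628]
tool_rot: [0.751, -0.66, 0.001, 0.0]
ft_force: [-0.0, 0.2, -1.4]
grip_width: 0.0215
```

```bash
cat >> h.py <<'E'
YAW=np.radians(7.35);OM=np.array([.593,-.0557]);RM=np.array([[np.cos(YAW),-np.sin(YAW)],[np.sin(YAW),np.cos(YAW)]])
def st():
    o=readout.get_obs();p=np.array(o['eef_pos']);f=np.array(o['ft_force']);T=Ro.from_quat(o['tool_rot']);x=T.as_matrix()[:,0]
    print('t',round(o['clock'],2),'tcp meter mm',((p[:2]-OM)@RM*1000).round(1),'z',round(p[2]*1000,1),'f meter',(f[:2]@RM).round(1),f[2].round(1),'yaw-m deg',np.degrees(np.arctan2(x[1],x[0])-YAW).round(2),'tilt',T.as_matrix()[:2,2].round(4),'w',round(o['grip_width']*1000,1))
E
python3 - <<'E'
from h import *
st()
c=get_calibration('wrist');im=camera('wrist')[:,:,::-1];cv2.imwrite('pics/w5.png',im)
g=cv2.cvtColor(im.copy(),cv2.COLOR_BGR2GRAY).astype(np.float32)
def E(n,p,q,z,w=3):
    a,b,r=edge(g,p,q,w);A,B=ray('w',a,z,c),ray('w',b,z,c)
    print(n,a.round(1),b.round(1),'meter',((A[:2]-OM)@RM*1000).round(1),((B[:2]-OM)@RM*1000).round(1),'res',r.round(2))
print(g[130:210,250].round(0))
E('sill -y',(296,163),(230,163),.012,4)
E('foot -y bottom',(294,186.4),(218,186.4),.0143,1)
E('foot -y top',(294,189.1),(218,189.1),.0203,1)
E('plate junction',(294,195.7),(218,195.7),.0203,1)
E('head +y',(130,213),(64,213),.07,4)
E('lip',(70,219.5),(155,219.5),.0275,4)
E
python3 - <<'E'
E
```

```text
t 7.65 tcp meter mm [-114.6   -6.3] z 162.8 f meter [0.  0.2] -1.4 yaw-m deg -90.02 tilt [ 0.0008 -0.0009] w 21.5
[154. 155. 151. 152. 152. 151. 148. 146. 145. 145. 144. 148. 146. 147.
 150. 153. 153. 155. 155. 155. 153. 155. 153. 152. 152. 153. 151. 151.
 153. 151. 150. 153. 161. 134.  89.  84. 107. 131. 134. 128. 129. 135.
 136. 131. 133. 130. 132. 129. 130. 131. 130. 129. 127. 127. 129. 132.
 106.  83. 114. 133. 129. 129. 129. 130. 135. 117.  86.  83.  83.  80.
  95. 116. 124. 126. 125. 124. 125. 126. 127. 129.]
sill -y [296.  163.2] [230.  163.3] meter [-148.4  -33.1] [-97.5 -33.1] res 0.0
foot -y bottom [294.  186.3] [218.  186.1] meter [-147.2  -15.3] [-87.9 -15.5] res 0.04
foot -y top [294.  188.9] [218.  188.8] meter [-146.4  -14.9] [-88.6 -14.9] res 0.03
plate junction [294.  195.6] [218.  195.4] meter [-146.6   -9.5] [-88.5  -9.7] res 0.04
head +y [130.  216.2] [ 64.  216.3] meter [-41.8 -11.3] [ -2.4 -11.3] res 0.0
lip [ 70.  220.8] [155.  220.5] meter [23.4  8.2] [-41.   8.] res 0.11
```

With the bottom and top edges of the sill's side told apart, the holder is now about 1 mm too far toward −y. I'll correct that, lower it, and slide in slowly while watching the force.

Request:
send_rows(
  moves=[
    [[-1,0,1.5],[-0.001,0.001,0],10],
    [[-1,0,1.5],[-0.001,0.001,0],10],
    [[-1,-6,1.5],[-0.001,0.001,0],10],
    [[-1,-12,1.5],[-0.001,0.001,0],10],
    [[-1,-18,1.5],[-0.001,0.001,0],10],
    [[-1,-24,1.5],[-0.001,0.001,0],10],
    [[-1,-30,1.5],[-0.001,0.001,0],10],
    [[-1,-36,1.5],[-0.001,0.001,0],10],
    [[-1,-40,1.5],[-0.001,0.001,0],10],
    [[-1,-40,1.5],[-0.001,0.001,0],10],
  ],
)

```text
clock: 8.53
eef_pos: [0.5208, -0.0703, 0.1612]
tool_rot: [0.751, -0.66, 0.001, 0.001]
ft_force: [0.5, 0.8, -1.9]
grip_width: 0.0215
```

```bash
python3 - <<'E'
from h import *
st()
c=get_calibration('wrist');im=camera('wrist')[:,:,::-1];cv2.imwrite('pics/w6.png',im)
E
```

```text
t 8.53 tcp meter mm [-73.5  -5.2] z 161.2 f meter [0.6 0.8] -1.9 yaw-m deg -89.99 tilt [ 0.0006 -0.002 ] w 21.5
```

Request:
send_rows(
  moves=[
    [[0,-5,0],[0,0,0],10],
    [[0,-10,0],[0,0,0],10],
    [[0,-15,0],[0,0,0],10],
    [[0,-20,0],[0,0,0],10],
    [[0,-25,0],[0,0,0],10],
    [[0,-30,0],[0,0,0],10],
    [[0,-35,0],[0,0,0],10],
    [[0,-40,0],[0,0,0],10],
    [[0,-45,0],[0,0,0],10],
    [[0,-50,0],[0,0,0],10],
    [[0,-50,0],[0,0,0],10],
  ],
)

```text
clock: 9.5
eef_pos: [0.5709, -0.0638, 0.1611]
tool_rot: [0.751, -0.66, 0.001, 0.0]
ft_force: [0.3, 0.5, -2.5]
grip_width: 0.0209
```

```bash
python3 - <<'E'
from h import *
st()
E
```

```text
t 9.5 tcp meter mm [-23.   -5.2] z 161.1 f meter [0.4 0.4] -2.5 yaw-m deg -89.98 tilt [ 0.0009 -0.002 ] w 20.9
```

Request:
send_rows(
  moves=[
    [[0,-4,0],[0,0,0],10],
    [[0,-8,0],[0,0,0],10],
    [[0,-12,0],[0,0,0],10],
    [[0,-15,0],[0,0,0],10],
    [[0,-17,0],[0,0,0],10],
    [[0,-19,0],[0,0,0],10],
    [[0,-20,0],[0,0,0],10],
    [[0,-20,0],[0,0,0],10],
  ],
)

```text
clock: 10.17
eef_pos: [0.5898, -0.0613, 0.1608]
tool_rot: [0.751, -0.66, 0.0, 0.001]
ft_force: [-4.0, -0.6, -0.2]
grip_width: 0.0213
```

```bash
python3 - <<'E'
from h import *
st()
E
```

```text
t 10.17 tcp meter mm [-3.9 -5.2] z 160.8 f meter [-4. -0.] -0.2 yaw-m deg -89.99 tilt [-0.0014 -0.0022] w 21.3
```

Request:
send_rows(
  moves=[
    [[0,-2,0],[0,0,0],10],
    [[0,-4,0],[0,0,0],10],
    [[0,-5,0],[0,0,0],10],
    [[0,-6,0],[0,0,0],10],
    [[0,-7,0],[0,0,0],10],
    [[0,-7,0],[0,0,0],10],
  ],
)

```text
clock: 10.67
eef_pos: [0.5954, -0.0606, 0.1606]
tool_rot: [0.751, -0.66, -0.001, 0.003]
ft_force: [-6.2, -0.1, 2.3]
grip_width: 0.0211
```

```bash
python3 - <<'E'
from h import *
st()
E
```

```text
t 10.67 tcp meter mm [ 1.8 -5.2] z 160.6 f meter [-6.1  0.7] 2.3 yaw-m deg -90.01 tilt [-0.0048 -0.0026] w 21.1
```

Request:
send_rows(
  moves=[
    [[0,-2,0],[0,0,0],10],
    [[0,-3,0],[0,0,0],10],
    [[0,-4,0],[0,0,0],10],
    [[0,-5,0],[0,0,0],10],
    [[0,-5,0],[0,0,0],10],
    [[0,-5,0],[0,0,0],10],
  ],
)

```text
clock: 11.17
eef_pos: [0.5973, -0.0604, 0.1607]
tool_rot: [0.751, -0.661, -0.003, 0.005]
ft_force: [-11.3, -2.1, 7.1]
grip_width: 0.0213
```

```bash
python3 - <<'E'
from h import *
st()
E
```

```text
t 11.17 tcp meter mm [ 3.7 -5.2] z 160.7 f meter [-11.4  -0.6] 7.1 yaw-m deg -90.04 tilt [-0.0119 -0.0035] w 21.3
```

Request:
send_rows(
  moves=[
    [[0,-3,0],[0.005,0,0],10],
    [[0,-3,0],[0.005,0,0],10],
    [[0,-3,0],[0.005,0,0],10],
    [[0,-3,0],[0.005,0,0],10],
    [[0,-3,0],[0.005,0,0],10],
    [[0,-3,0],[0.005,0,0],10],
    [[0,-3,0],[0.005,0,0],10],
    [[0,-3,0],[0.005,0,0],10],
    [[0,-3,0],[0.005,0,0],10],
    [[0,-3,0],[0.005,0,0],10],
    [[0,-3,0],[0.005,0,0],10],
    [[0,-3,0],[0.005,0,0],10],
  ],
)

```text
clock: 12.17
eef_pos: [0.5974, -0.0603, 0.1607]
tool_rot: [0.751, -0.661, -0.004, 0.006]
ft_force: [-12.0, -1.9, 5.8]
grip_width: 0.0214
```

```bash
python3 - <<'E'
from h import *
st()
im=camera('scene')[:,:,::-1];cv2.imwrite('pics/s7.png',im)
w=camera('wrist')[:,:,::-1]
cv2.imwrite('pics/w7.png',w)
p=proj('scene',[.59,-.055,.06]).astype(int)
m=np.zeros((400,800,3),np.uint8);m[:,:400]=cv2.resize(im[p[1]-40:p[1]+40,p[0]-40:p[0]+40],(400,400),interpolation=cv2.INTER_CUBIC)
m[:,400:]=cv2.resize(w[120:320,150:350],(400,400));cv2.imwrite('pics/m7.png',m)
E
```

```text
t 12.17 tcp meter mm [ 3.8 -5.2] z 160.7 f meter [-12.2  -0.3] 5.8 yaw-m deg -90.06 tilt [-0.0133 -0.0036] w 21.4
```

View pics/m7.png

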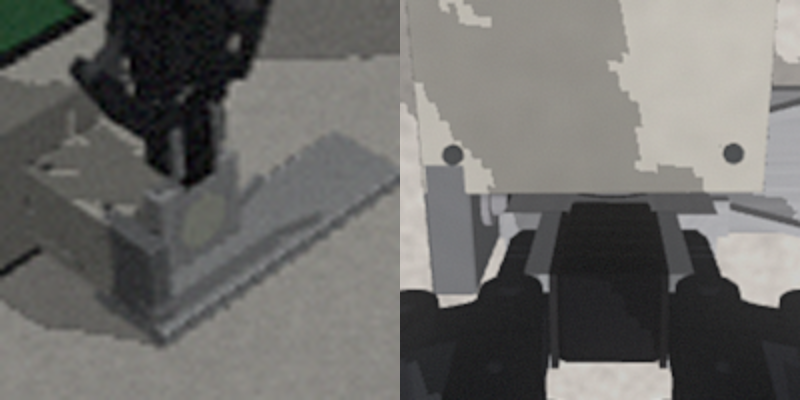

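The scene crop shows the holder upright in the guide with the tile facing outward, which puts the recess at the aperture. I'll push a little harder to confirm the solid stop, and keep holding.

Request:
send_rows(
  moves=[
    [[0,-5,0],[0.005,0,0],10],
    [[0,-5,0],[0.005,0,0],10],
    [[0,-5,0],[0.005,0,0],10],
    [[0,-5,0],[0.005,0,0],10],
    [[0,-5,0],[0.005,0,0],10],
    [[0,-5,0],[0.005,0,0],10],
    [[0,-5,0],[0.005,0,0],10],
    [[0,-5,0],[0.005,0,0],10],
    [[0,-5,0],[0.005,0,0],10],
    [[0,-5,0],[0.005,0,0],10],
    [[0,-5,0],[0.005,0,0],10],
    [[0,-5,0],[0.005,0,0],10],
  ],
)

```text
clock: 13.27
eef_pos: [0.598, -0.0603, 0.1608]
tool_rot: [0.75, -0.661, -0.005, 0.007]
ft_force: [-15.6, -1.6, 10.6]
grip_width: 0.0215
```

```bash
python3 - <<'E'
from h import *
st()
E
```

```text
t 13.27 tcp meter mm [ 4.4 -5.2] z 160.8 f meter [-15.7   0.4] 10.6 yaw-m deg -90.11 tilt [-0.0179 -0.0041] w 21.5
```

Request:
send_rows(
  moves=[
    [[0,-4,0],[0.005,0,0],10],
    [[0,-4,0],[0.005,0,0],10],
    [[0,-4,0],[0.005,0,0],10],
    [[0,-4,0],[0.005,0,0],10],
    [[0,-4,0],[0.005,0,0],10],
    [[0,-4,0],[0.005,0,0],10],
    [[0,-4,0],[0.005,0,0],10],
    [[0,-4,0],[0.005,0,0],10],
    [[0,-4,0],[0.005,0,0],10],
    [[0,-4,0],[0.005,0,0],10],
    [[0,-4,0],[0.005,0,0],10],
    [[0,-4,0],[0.005,0,0],10],
  ],
)

```text
clock: 14.27
eef_pos: [0.5983, -0.0602, 0.1609]
tool_rot: [0.75, -0.661, -0.006, 0.009]
ft_force: [-12.6, -1.2, 8.6]
grip_width: 0.0212
```

```bash
python3 - <<'E'
from h import *
st();y=YAW
plan(np.r_[OM+RM@[-.115,-.0052],.161],np.radians(-82.65))
E
```

```text
t 14.27 tcp meter mm [ 4.7 -5.2] z 160.9 f meter [-12.7   0.5] 8.6 yaw-m deg -90.14 tilt [-0.0211 -0.0044] w 21.2
shift [  0.3 119.7   2.5] rot [ 0.0215 -0.0017 -0.0024] t 14.27 j [-0.098  0.544  0.076  1.123 -0.006 -1.794]
```

Request:
send_rows(
  moves=[
    [[0,4,0],[0.01,0,-0.001],10],
    [[0,10,0],[0.02,-0.001,-0.002],10],
    [[0,20,0.2],[0.021,-0.001,-0.002],10],
    [[0,30,0.4],[0.021,-0.001,-0.002],10],
    [[0,42,0.6],[0.021,-0.001,-0.002],10],
    [[0,54,0.9],[0.021,-0.001,-0.002],10],
    [[0,66,1.1],[0.021,-0.001,-0.002],10],
    [[0,78,1.3],[0.021,-0.001,-0.002],10],
    [[0,90,1.5],[0.021,-0.001,-0.002],10],
    [[0,102,1.7],[0.021,-0.001,-0.002],10],
    [[0,114,2],[0.021,-0.001,-0.002],10],
    [[0,120,2],[0.021,-0.001,-0.002],10],
  ],
)

```text
clock: 15.27
eef_pos: [0.4791, -0.0753, 0.1617]
tool_rot: [0.751, -0.661, 0.001, -0.0]
ft_force: [-1.3, 0.5, -2.4]
grip_width: 0.0213
```

```bash
python3 - <<'E'
from h import *
st()
E
```

```text
t 15.27 tcp meter mm [-115.5   -4.9] z 161.7 f meter [-1.2  0.7] -2.4 yaw-m deg -90.03 tilt [ 0.0013 -0.0005] w 21.3
```

Request:
send_rows(
  moves=[
    [[0,0,-20],[0,0,0],10],
    [[0,0,-40],[0,0,0],10],
    [[0,0,-50],[0,0,0.12],10],
    [[0,0,-50],[0,0,0.24],10],
    [[0,0,-50],[0,0,0.36],10],
    [[0,0,-50],[0,0,0.48],10],
    [[0,0,-50],[0,0,0.6],10],
    [[0,0,-50],[0,0,0.72],10],
    [[0,0,-50],[0,0,0.84],10],
    [[0,0,-50],[0,0,0.96],10],
    [[0,0,-50],[0,0,1.08],10],
    [[0,0,-50],[0,0,1.2],10],
  ],
)

```text
clock: 16.27
eef_pos: [0.4803, -0.0752, 0.2121]
tool_rot: [-0.244, 0.97, -0.001, 0.002]
ft_force: [0.1, 0.3, -1.5]
grip_width: 0.0213
```

Request:
send_rows(
  moves=[
    [[0,0,0],[0,0,0.12],10],
    [[0,0,0],[0,0,0.24],10],
    [[0,0,0],[0,0,0.36],10],
    [[0,0,0],[0,0,0.48],10],
    [[0,0,0],[0,0,0.6],10],
    [[0,0,0],[0,0,0.72],10],
    [[0,0,0],[0,0,0.84],10],
    [[0,0,0],[0,0,0.96],10],
    [[0,0,0],[0,0,1.08],10],
    [[0,0,0],[0,0,1.2],10],
    [[0,0,0],[0,0,1.32],10],
    [[0,0,0],[0,0,1.4],10],
  ],
)

```text
clock: 17.27
eef_pos: [0.4816, -0.0751, 0.2125]
tool_rot: [0.44, 0.898, 0.001, 0.003]
ft_force: [0.2, 0.5, -2.3]
grip_width: 0.0211
```

```bash
python3 - <<'E'
from h import *
st();plan(np.r_[OM+RM@[-.115,.0040],.1635],np.radians(97.35))
E
```

```text
t 17.27 tcp meter mm [-113.   -5.] z 212.5 f meter [0.2 0.4] -2.3 yaw-m deg 120.38 tilt [ 0.0069 -0.0003] w 21.1
shift [ 9.   2.6 49. ] rot [0.0063 0.0029 0.5302] t 17.27 j [-1.550e-01  2.730e-01 -1.990e-01  1.092e+00  1.000e-03  7.570e-01]
```

Request:
send_rows(
  moves=[
    [[9,2.5,0],[0.006,0.003,0.12],10],
    [[9,2.5,0],[0.006,0.003,0.24],10],
    [[9,2.5,0],[0.006,0.003,0.36],10],
    [[9,2.5,0],[0.006,0.003,0.48],10],
    [[9,2.5,10],[0.006,0.003,0.53],10],
    [[9,2.5,25],[0.006,0.003,0.53],10],
    [[9,2.5,40],[0.006,0.003,0.53],10],
    [[9,2.5,48],[0.006,0.003,0.53],10],
    [[9,2.5,48],[0.006,0.003,0.53],10],
    [[9,2.5,48],[0.006,0.003,0.53],10],
  ],
)

```text
clock: 18.1
eef_pos: [0.4787, -0.0665, 0.1645]
tool_rot: [0.66, 0.751, 0.0, -0.0]
ft_force: [-0.2, -1.2, -2.0]
grip_width: 0.0213
```

```bash
python3 - <<'E'
from h import *
import json
st();plan(np.r_[OM+RM@[-.115,.0040],.161],np.radians(97.35))
c=get_calibration('wrist');w=camera('wrist')[:,:,::-1];cv2.imwrite('pics/w8.png',w);json.dump({k:np.array(v).tolist() for k,v in c.items()},open('w8.json','w'))
cv2.imwrite('pics/w8b.png',cv2.resize(w[60:290,100:420],(800,575),interpolation=cv2.INTER_CUBIC))
E
```

```text
t 18.1 tcp meter mm [-114.7    3.9] z 164.5 f meter [-0.3 -1.1] -2.0 yaw-m deg 90.01 tilt [0.0003 0.0004] w 21.3
shift [ 0.1 -0.3  3.5] rot [ 0.0004 -0.0004  0.0002] t 18.1 j [-0.138  0.318 -0.276  0.976  0.     1.304]
```

View pics/w8b.png

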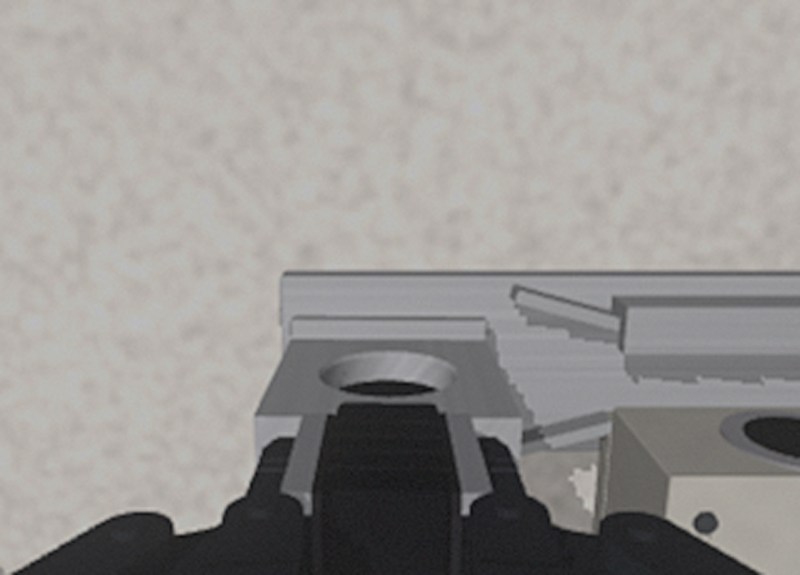

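The crop shows the recess facing away from the head, so the tile faces the aperture. The foot's +y edge is at y ≈ 318, the sill's +y edge at y ≈ 272, and the lip is at right (625,300–355).

```bash
python3 - <<'E'
from h import *
import json
c=json.load(open('w8.json'));g=cv2.cvtColor(cv2.imread('pics/w8.png'),cv2.COLOR_BGR2GRAY).astype(np.float32)
u=lambda p:(p[0]/2.5+100,p[1]/2.5+60)
def E(n,p,q,z,w=1):
    a,b,r=edge(g,u(p),u(q),w);A,B=ray('w',a,z,c),ray('w',b,z,c)
    print(n,a.round(1),b.round(1),'meter',((A[:2]-OM)@RM*1000).round(1),((B[:2]-OM)@RM*1000).round(1),'res',r.round(2))
print(g[160:205,255].round(0)); print(g[165:235,370].round(0))
h=.1645-.1482
E('sill +y bottom',(300,270),(500,270),0)
E('sill +y top',(300,275),(500,275),.012)
E('foot +y bottom',(295,317),(485,317),h)
E('foot +y top',(295,322),(485,322),h+.006)
E('junction',(295,339),(485,339),h+.006)
E('plate top edge',(260,415),(290,415),h+.068)
E('lip inner top',(640,355),(780,355),.0275)
E('head +y top',(675,475),(790,475),.07)
E
python3 - <<'E'
E
```

```text
[184. 183. 181. 180. 181. 179. 180. 173. 134.  96. 128. 158. 154. 156.
 153. 157. 159. 158. 156. 156. 159. 157. 158. 158. 160. 163. 135. 105.
 142. 158. 156. 153. 152. 155. 160. 142. 108. 103. 105. 101. 130. 153.
 155. 152. 154.]
[178. 180. 174. 134.  92. 126. 155. 154. 150. 150. 154. 155. 151. 126.
 101. 104. 104. 114. 142. 150. 148. 149. 151. 148. 148. 146. 147. 149.
 148. 146. 150. 149. 152. 149. 145. 147. 135. 122. 120. 119. 116. 115.
 115. 117. 120. 117. 114. 134. 155. 149. 148. 146. 148. 148. 151. 149.
 152. 141. 118. 116. 115. 116. 117. 113. 114. 116. 115. 114. 115. 116.]
sill +y bottom [220. 168.] [300. 168.] meter [-144.3   28.3] [-78.5  28.3] res 0.0
sill +y top [220. 170.] [300. 170.] meter [-142.9   29. ] [-80.4  29. ] res 0.0
foot +y bottom [218.  186.2] [294.  186.4] meter [-144.4   17. ] [-85.2  16.9] res 0.05
foot +y top [218.  188.6] [294.  188.6] meter [-143.7   16.8] [-86.   16.8] res 0.0
junction [218.  195.5] [294.  195.6] meter [-143.8   11.3] [-85.8  11.2] res 0.04
plate top edge [204. 226.] [216. 226.] meter [-144.1   11.7] [-137.5   11.7] res 0.0
lip inner top [356.  201.7] [412.  201.8] meter [-39.8   7.9] [2.1 8. ] res 0.0
head +y top [370. 250.] [416. 250.] meter [-43.8 -10.2] [-15.1 -10.2] res 0.0
```

All the views now agree: the camera frame is off by a constant 2 mm or so in world y, and the holder has not slipped in the grip. Relative to the guide the holder is 5.3 mm too far toward +y, so I'll correct that, lower it, and slide in.

Request:
send_rows(
  moves=[
    [[-5.3,0,0],[0,0,0],10],
    [[-5.3,0,3.3],[0,0,0],10],
    [[-5.3,0,3.3],[0,0,0],10],
    [[-5.3,0,3.3],[0,0,0],10],
    [[-5.3,6,3.3],[0,0,0],10],
    [[-5.3,12,3.3],[0,0,0],10],
    [[-5.3,18,3.3],[0,0,0],10],
    [[-5.3,24,3.3],[0,0,0],10],
    [[-5.3,30,3.3],[0,0,0],10],
    [[-5.3,36,3.3],[0,0,0],10],
    [[-5.3,40,3.3],[0,0,0],10],
    [[-5.3,40,3.3],[0,0,0],10],
  ],
)

```text
clock: 19.15
eef_pos: [0.5206, -0.0665, 0.1618]
tool_rot: [0.66, 0.751, 0.001, 0.001]
ft_force: [-0.3, 0.4, -2.5]
grip_width: 0.0209
```

```bash
python3 - <<'E'
from h import *
st()
E
```

```text
t 19.15 tcp meter mm [-73.2  -1.5] z 161.8 f meter [-0.3  0.4] -2.5 yaw-m deg 90.04 tilt [0.0025 0.0002] w 20.9
```

Request:
send_rows(
  moves=[
    [[0,5,0.3],[0,0,0],10],
    [[0,10,0.5],[0,0,0],10],
    [[0,15,0.5],[0,0,0],10],
    [[0,20,0.5],[0,0,0],10],
    [[0,25,0.5],[0,0,0],10],
    [[0,30,0.5],[0,0,0],10],
    [[0,35,0.5],[0,0,0],10],
    [[0,40,0.5],[0,0,0],10],
    [[0,45,0.5],[0,0,0],10],
    [[0,50,0.5],[0,0,0],10],
    [[0,50,0.5],[0,0,0],10],
  ],
)

```text
clock: 20.07
eef_pos: [0.5714, -0.06, 0.1614]
tool_rot: [0.66, 0.751, 0.001, 0.001]
ft_force: [0.1, 0.1, -1.3]
grip_width: 0.0213
```

```bash
python3 - <<'E'
from h import *
st()
E
```

```text
t 20.07 tcp meter mm [-22.   -1.5] z 161.4 f meter [0.1 0.1] -1.3 yaw-m deg 90.05 tilt [0.0037 0.0002] w 21.3
```

Free in the guide. Now I'll push home; home was at TCP x of about 4 mm the first time.

Request:
send_rows(
  moves=[
    [[0,5,0],[0,0,0],10],
    [[0,10,0],[0,0,0],10],
    [[0,14,0],[0,0,0],10],
    [[0,17,0],[0,0,0],10],
    [[0,19,0],[0,0,0],10],
    [[0,21,0],[0,0,0],10],
    [[0,23,0],[0,0,0],10],
    [[0,25,0],[0,0,0],10],
    [[0,26,0],[0,0,0],10],
    [[0,27,0],[0,0,0],10],
    [[0,27,0],[0,0,0],10],
  ],
)

```text
clock: 20.98
eef_pos: [0.5949, -0.0569, 0.1609]
tool_rot: [0.66, 0.751, -0.002, -0.001]
ft_force: [-9.7, -2.0, 2.9]
grip_width: 0.0216
```

```bash
python3 - <<'E'
from h import *
st()
E
```

```text
t 20.98 tcp meter mm [ 1.7 -1.4] z 160.9 f meter [-9.9 -0.7] 2.9 yaw-m deg 90.02 tilt [-0.0043 -0.0008] w 21.6
```

Request:
send_rows(
  moves=[
    [[0,4,0],[-0.004,0,0],10],
    [[0,5,0],[-0.004,0,0],10],
    [[0,5,0],[-0.004,0,0],10],
    [[0,5,0],[-0.004,0,0],10],
    [[0,5,0],[-0.004,0,0],10],
    [[0,5,0],[-0.004,0,0],10],
    [[0,5,0],[-0.004,0,0],10],
    [[0,5,0],[-0.004,0,0],10],
  ],
)

```text
clock: 21.65
eef_pos: [0.5956, -0.0568, 0.1602]
tool_rot: [0.661, 0.751, -0.004, -0.003]
ft_force: [-12.5, -1.7, 6.0]
grip_width: 0.0216
```

```bash
python3 - <<'E'
from h import *
st()
im=camera('scene')[:,:,::-1];cv2.imwrite('pics/s9.png',im)
p=proj('scene',[.59,-.055,.06]).astype(int)
t0=cv2.imread('pics/scene0.png')
m=np.zeros((400,800,3),np.uint8);m[:,:400]=cv2.resize(im[p[1]-40:p[1]+40,p[0]-40:p[0]+40],(400,400),interpolation=cv2.INTER_CUBIC)
m[:300,400:]=cv2.resize(im,(400,300));cv2.imwrite('pics/m9.png',m)
st()
E
```

```text
t 21.65 tcp meter mm [ 2.5 -1.4] z 160.2 f meter [-12.6  -0. ] 6.0 yaw-m deg 89.97 tilt [-0.0101 -0.0013] w 21.6
t 21.7 tcp meter mm [ 2.5 -1.4] z 160.2 f meter [-12.2  -1.1] 5.0 yaw-m deg 89.97 tilt [-0.0102 -0.0013] w 20.9
```

View pics/m9.png

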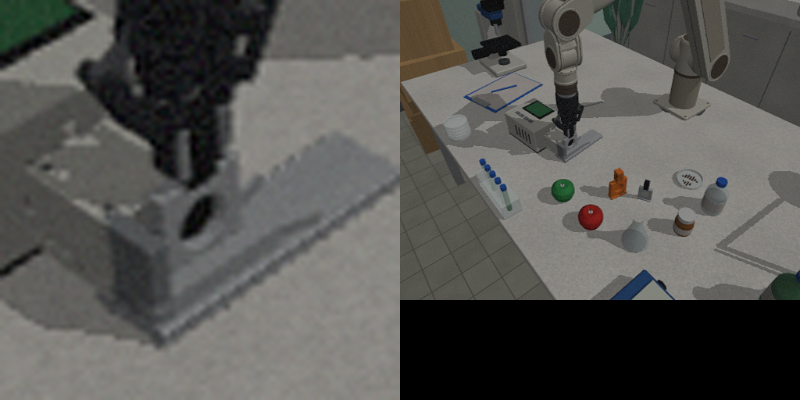

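The scene shows the recess facing outward at crop (197,215), so the tile is at the aperture. The holder is upright, pressed home with 12 N, and nothing else has moved.

```bash
python3 - <<'E'
from h import *
from workcell import order
st();print(order.job_done());st()
E
```

```text
t 21.7 tcp meter mm [ 2.5 -1.4] z 160.2 f meter [-12.2  -1.1] 5.0 yaw-m deg 89.97 tilt [-0.0102 -0.0013] w 20.9
the job is handed in; nothing more can be done
None
the job is handed in; nothing more can be done
```

I did both readings and handed the job in at 21.7 s with the holder still gripped and pressed home; no verdict was reported.

- **Zero reading:** I turned the holder half round, slid it in with the recess facing the aperture, and kept it home for about 3 s at 11–16 N. The stop felt solid, above its 8 N spring force.
- **White tile:** I drew it out, turned it round, and pushed it home again with the tile facing the aperture.
- **Last checks:** The stop pushed back with 12 N and gave under 1 mm when I pushed harder. The tool was within 0.6° of vertical, and the scene picture shows the recess outward, the holder upright and the other things where they were.
- **What disagreed:** The first camera estimates of the holder's sideways position were about 4 mm apart. They fit a constant camera-to-arm offset of about 2 mm. I lined the holder up with the guide in the same picture instead, and it slid in both times without touching the sides.
- **Not measured directly:** I judged the stop's travel from force and stiffness only.

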